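Sort the turned and jointed stand parts into their tins

TASK

Sort the five loose bare-wood stand parts into the metal tins on the bench: lay both rails flat in the long undivided tin, lengthways and side by side; stand the two turned feet upright in the two-bay tin, one in each bay, the same way up as they stand now; lay the round rosette face up in the round tin. Leave every part resting on the floor of its tin, and do not disturb the hammer or the jar of brushes.

Things in the scene. Friction and masses are not known exactly. Their poses are not given: they have to be found in the camera images.
- long_rail: bare pale wood. Straight rail lying on the bench: 70 x 16 x 22 mm (length, width, height) plus a thin 10 mm tenon at each end, 90 mm over all. Origin: centre of its underside; x along its length, z up. About 30 g. Belongs in the long undivided tin.
- short_rail: bare pale wood. The shorter rail: 46 x 16 x 22 mm plus a thin 10 mm tenon at each end, 66 mm over all. Origin: centre of its underside; x along its length, z up. About 25 g. Belongs in the long undivided tin.
- tall_foot: bare pale wood. Turned foot, standing, 60 mm tall: base 30 mm across (up to 12 mm height), narrow neck, then a straight belt 28 mm across from 28 to 46 mm height (grip here), small head 20 mm across. Origin: centre of its underside, z up its axis. About 40 g. Belongs in a bay of the two-bay tin.
- bun_foot: bare pale wood. Squat turned foot, standing, 36 mm tall: base 26 mm across, straight belt 34 mm across from 8 to 24 mm height (grip here), head 20 mm across. Origin: centre of its underside, z up its axis. About 35 g. Belongs in a bay of the two-bay tin.
- rosette: bare pale wood. Flat round rosette lying face up: disc 44 mm across and 12 mm thick, with a boss about 22 mm across in the middle of its face, 18 mm high in all. Origin: centre of its underside, z up. About 30 g. Belongs in the round tin.
- rail_tin: Undivided rectangular bare sheet-metal tin fixed to the bench, open on top, wall and floor 4 mm thick, 18 mm high in all (inner floor 4 mm above the bench). Origin: centre of its underside, z up. Outside 118 mm along its x, 148 mm along its y; inside 110 x 140 mm. The rails lie along its y (long way), side by side in x.
- bay_tin: Rectangular two-bay bare sheet-metal tin fixed to the bench, open on top, wall and floor 4 mm thick, 18 mm high in all (inner floor 4 mm above the bench). Origin: centre of its underside, z up. Outside 88 mm along its x, 172 mm along its y; one 4 mm cross wall at its middle makes two square bays 80 x 80 mm, centred at y = +42 and -42 mm. One foot stands in each; either may take either.
- round_tin: Round bare sheet-metal tin fixed to the bench, open on top, wall and floor 4 mm thick, 18 mm high in all (inner floor 4 mm above the bench). Origin: centre of its underside, z up. Outside 118 mm, inside 110 mm across.
- hammer: Bystander: loose hammer with a 240 mm handle lying on the far part of the bench, about 350 g. Leave alone. Origin: underside, x along its handle.
- brush_jar: Bystander: loose white jar, 68 mm across and 80 mm tall, with three brushes standing up to about 165 mm, on the far part of the bench. Leave alone. Origin: centre of its underside, z up.
There are look-alikes about, which are no part of the job. Leave any pink or turquoise look-alike of the rosette alone.

How it is judged:
By the outcome, as a careful person would: the job done as asked, in the order asked, and still so for the second after the job is handed in, with the robot touching nothing.
It also fails if it takes over 128 s, if anything falls off the work surface, if the arm or the gripper's body presses on something with over 40 N, if the wrist force passes 120 N, or if a joint passes its speed limit or range.

ROBOT

A 6-joint arm with a two-finger parallel gripper is mounted at the origin on the work surface. World frame = base frame: x ahead of the robot, y to its left, z up, the work surface at z = 0. Lengths are in m, angles in rad, forces in N, time in s.
With the tool pointing down it reaches from about 0.35 to 0.875 m from the base axis. Payload 4.2 kg.
Tool frame: the origin (TCP) lies between the finger pads; the fingertips stand env.tips_ahead ahead of it and the grasp point (between the pads) lies 8 mm behind it (env.tips_ahead is the distance from the TCP to the fingertips, in m); z points along the fingers, y is the line along which they close (so a half turn about z gives the same grasp; the last joint's range is limited). The gripper opens to 87 mm and grips with 3 to 60 N. Pads are 19 mm wide; open, the fingers measure 117 mm over their backs; the gripper's body (75 mm by 190 mm) begins 51 mm behind the grasp point.
Start: joints at [-0.886, 0.385, 0.008, 0, -1.194, -0.259], TCP at [0.258, -0.569, 0.234] pointing down, gripper open.
Joint ranges: [-3.14, 3.14], [-1.21, 2.06], [-1.07, 1.41], [-3.16, 2.05], [-2.99, -0.16], [-3.1, 3.1]. Speed limits (rad/s): [2.79, 2.79, 3.14, 3.14, 3.14, 3.14].

INTERFACE

Orientations are given as a unit quaternion [x, y, z, w].
In Python, from station import status, grab_frame, ticket, env gives the robot as it stands. The module is installed in compiled form; this text tells all that it offers.
- The arm moves only by the shell command python3 -m creep 'ROWS' [FORCE]. ROWS is a JSON object whose one key "targets" holds a list of rows, each a list of 3 entries, a list of its own where there are three numbers: the shift along the world's x, y, z in m, then the turn, a rotation vector about the world's x, y, z in degrees, then the finger opening in m, from 0 to 0.087. A call has 1 to 20 rows; each row shifts and turns the commanded pose from where the row before left it; what a row does not reach is not made up. A row lasts 1/8 s, in which the tool goes at most 62.5 mm and 10.7 degrees, less where a joint would pass 70% of its speed; a pose out of reach is approached as far as the arm can. A call is refused whole if a number of a shift passes 0.0625 or a number of a turn 10.7, either way. A call with a gripper value outside its range is refused whole. The fingers move at their own pace and stop on an object; FORCE is the grip in N (left out, the last holds). Time passes only in rows, so rows that do not move let the fingers close. It gives the time, the measured TCP pose, the force, the opening and the grip force at its end, in the units of the state.
- status.get_obs(): the state, without advancing time (a new reading comes with each control period).
- grab_frame(name): name is "side" or "top"; returns a dict with "pixels" (400x640x3 uint8, blue, green, red), "depth" (400x640 float32, m along the optical axis (not along the pixel's ray), 0 where there is no reading), "vfov" (degrees; the focal length in pixels is half the picture's height over the tangent of half this angle, whatever the lens; pixels are square), "cx", "cy" (the principal point, pixels), "origin" and "attitude" of the camera in the world. Camera axes: x right, y down, z forward; pixel columns grow to the right and rows downward; lengths in m; the calibration is good to about 2 mm. A picture is of the moment at which its call begins.
- ticket.job_done(): hands the job in; it is judged then, once.
The state is a dict: "time": time; "qpos": joint angles; "dq": joint speeds; "joint_efforts": joint torques, N m; "position": TCP position; "tcp_rot": TCP orientation; "wrist_force": force on the tool from outside, world axes, zero at the start; "wrist_torque": the same for the moment, N m; "width": finger opening in m; "grip_force": force on a finger pad.
Only numpy, scipy, OpenCV 4.12 (cv2) and the standard library are available. Lean on these libraries where they do the work, as an engineer would, in place of code of your own. Each camera call takes 0.05 s, during which the arm holds its last target. There are 200 camera calls.

## Working session

There is one attempt and no reset: what is moved stays moved. The work goes in short steps, Python scripts to look and compute and a shell command to move; the robot and the scene stay as the last step left them, time stands still between calls to the robot, and variables do not carry over. Pictures are saved under pics/ and viewed, at most 14 in all, crops included, and the job is handed in when it is done.

```bash
mkdir -p pics; cat > h.py <<'E'
import numpy as np, cv2
from scipy.spatial.transform import Rotation as R
from station import status, grab_frame, ticket, env
def cam(n):
    f=grab_frame(n); f['f']=200/np.tan(np.radians(f['vfov'])/2)
    a=np.array(f['attitude'],float)
    f['R']=a if a.shape==(3,3) else R.from_quat(a).as_matrix()
    f['o']=np.array(f['origin']); return f
def world(f):
    v,u=np.mgrid[0:400,0:640]; d=f['depth']
    P=np.stack([(u-f['cx'])/f['f']*d,(v-f['cy'])/f['f']*d,d],-1)
    return P@f['R'].T+f['o']
E
python3 - <<'E'
from h import *
for n in('top','side'):
    f=cam(n); cv2.imwrite(f'pics/{n}0.png',f['pixels']); np.savez(f'{n}0.npz',W=world(f),p=f['pixels'])
    print(n,f['vfov'],f['cx'],f['cy'],f['o'],f['attitude'])
print(status.get_obs(),env.tips_ahead)
E
```

```text
top 42.39402276343777 325.2816995019186 200.82974623011552 [0.39490203 0.00435767 1.28625851] [ 0.70683274 -0.70479663  0.0405355  -0.04478912]
side 55.513815718575216 316.8089406014964 200.06849887106395 [0.0052583  0.51157749 0.76843928] [-0.36247065  0.8500464  -0.34915226  0.15533462]
{'time': 0.1, 'qpos': array([-8.86393772e-01,  3.85465455e-01,  6.79606960e-03, -3.95975511e-04,
       -1.19398978e+00, -2.58621157e-01]), 'dq': array([-0.00130578, -0.00131089,  0.00197964,  0.00226964, -0.00032155,
       -0.00021593]), 'joint_efforts': array([-7.42532065e-04, -3.91689420e+01,  1.87934840e+01,  4.23194781e+00,
        1.34791210e-02, -8.58691806e-05]), 'position': array([ 0.2579635 , -0.5687357 ,  0.23259647]), 'tcp_rot': array([-2.11214749e-01,  9.77439220e-01,  9.13376006e-04, -2.59132110e-04]), 'wrist_force': array([ 1.06722976, -0.01500291,  0.03438695]), 'wrist_torque': array([ 0.10095908,  0.01456986, -0.03627526]), 'grip_force': 0.0, 'width': 0.08696551961506796} 0.011
```

View pics/top0.png

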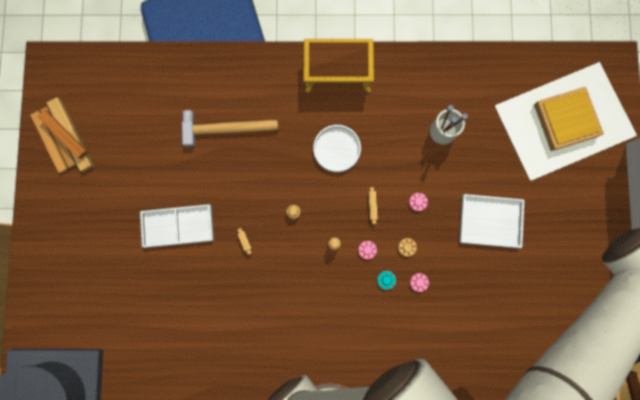

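View pics/side0.png

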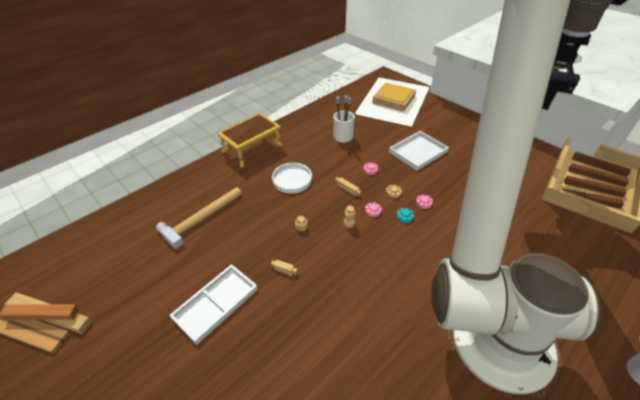

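Top view: candidates are the rails at (374,205) and (244,241), the feet at (293,212) bun and (334,243) tall, and the rosette in bare wood at (407,247). The look-alikes are pink at (418,202), (368,250), (419,283) and turquoise at (387,280). The tins are bay (177,226), rail (492,221) and round (337,149). Next I'll measure in both views and check one close crop.

```bash
cat > m.py <<'E'
from h import *
S={'railA':(374,205),'railB':(244,241),'bun':(293,212),'tall':(334,243),'ros':(407,247)}
T={'bay':(177,226),'rail':(492,221),'round':(337,149)}
SS={'railA':(348,187),'railB':(284,268),'bun':(301,224),'tall':(350,216),'ros':(394,191)}
TS={'bay':(213,304),'rail':(418,150),'round':(292,178)}
def meas(tag,view,objs,hmin,wood):
    z=np.load(f'{view}{tag}.npz'); W=z['W']; hsv=cv2.cvtColor(z['p'],cv2.COLOR_BGR2HSV)
    if wood: m=(W[...,2]>hmin)&(W[...,2]<.09)&(hsv[...,0]>10)&(hsv[...,0]<30)&(hsv[...,2]>100)
    else: m=(hsv[...,1]<60)&(hsv[...,2]>90)&(W[...,2]<.09)
    n,l=cv2.connectedComponents(m.astype(np.uint8),connectivity=8)
    for k,(u,v) in objs.items():
        w=l[v-4:v+5,u-4:u+5]; w=w[w>0]
        if not len(w): print(view,k,'none'); continue
        q=W[l==np.bincount(w).argmax()]; 
        h=np.percentile(q[:,2],97 if wood else 95); 
        s=q if wood else q[q[:,2]>.012]
        r=cv2.minAreaRect((s[:,:2]*1000).astype(np.float32))
        zf=np.median(W[v-3:v+4,u+4:u+9,2])
        print(view,k,len(q),'mean',np.median(q,0).round(4),'rect',np.round(r[0],1),np.round(r[1],1),round(r[2],1),'top',h.round(4),'zmid',zf.round(4))
if __name__=='__main__':
    meas(0,'top',S,.006,1);meas(0,'top',T,0,0);meas(0,'side',SS,.006,1);meas(0,'side',TS,0,0)
    W=np.load('top0.npz')['W'];print('table',W[300:330,200:260,2].mean(),np.load('side0.npz')['W'][330:380,300:400,2].mean())
    a=cv2.imread('pics/top0.png')[170:310,220:440];b=cv2.imread('pics/side0.png')[150:290,240:460]
    cv2.imwrite('pics/crop0.png',np.vstack([cv2.resize(x,(440,280),interpolation=cv2.INTER_CUBIC) for x in(a,b)]))
E
python3 m.py
```

```text
top railA 226 mean [ 0.5394 -0.1053  0.0222] rect [ 540.4 -105.3] [88.2 16.2] 3.7 top 0.0267 zmid 0.0002
top railB 172 mean [0.4488 0.2104 0.0211] rect [449.4 212.2] [65.3 19.7] 23.9 top 0.0256 zmid 0.0002
top bun 153 mean [0.5213 0.0906 0.0283] rect [522.1  90.5] [32.  31.4] 87.7 top 0.0396 zmid 0.0249
top tall 116 mean [ 0.4431 -0.0091  0.0508] rect [443.6 -10. ] [26.5 27. ] 56.8 top 0.063 zmid 0.0072
top ros 254 mean [ 0.4367 -0.1896  0.0133] rect [ 436.9 -190.7] [41.9 43.4] 0.9 top 0.0202 zmid 0.014
top bay 2711 mean [0.4867 0.3814 0.0049] rect [487.9 380.7] [ 88.6 174.1] 6.0 top 0.0189 zmid 0.0049
top rail 3142 mean [ 0.5011 -0.4015  0.0049] rect [ 502.  -399.5] [151.1 118.4] 85.1 top 0.019 zmid 0.0046
top round 1830 mean [ 0.6853 -0.0168  0.0047] rect [684.1 -16.7] [116.6 115.6] 0.3 top 0.0187 zmid 0.0046
side railA 194 mean [ 0.5337 -0.1     0.0189] rect [ 537.2 -103.9] [89.9 19.6] 4.5 top 0.0235 zmid 0.0205
side railB 219 mean [0.4453 0.2135 0.0192] rect [448.  212.5] [65.6 17.9] 25.3 top 0.0236 zmid 0.0211
side bun 144 mean [0.5143 0.0974 0.0263] rect [517.3  94.5] [30.9 27.6] 57.7 top 0.0367 zmid 0.0009
side tall 191 mean [ 0.4367 -0.0026  0.0403] rect [440.5  -6.9] [28.2 24.9] 61.1 top 0.0611 zmid 0.0001
side ros 142 mean [ 0.4323 -0.1848  0.0117] rect [ 435.3 -189. ] [40.1 45.1] 35.6 top 0.0181 zmid 0.0098
side bay 3279 mean [0.4884 0.3857 0.0046] rect [486.8 381. ] [ 91.1 172.9] 5.6 top 0.0183 zmid 0.0065
side rail 1361 mean [ 0.5007 -0.403   0.004 ] rect [ 498.9 -398. ] [152.3 122.2] 85.3 top 0.0175 zmid 0.003
side round 1020 mean [ 0.685  -0.0181  0.0041] rect [681.6 -14.8] [117.3 117.1] 87.3 top 0.0175 zmid 0.0032
table 0.004375904630507311 0.003058097087365099
```

View pics/crop0.png

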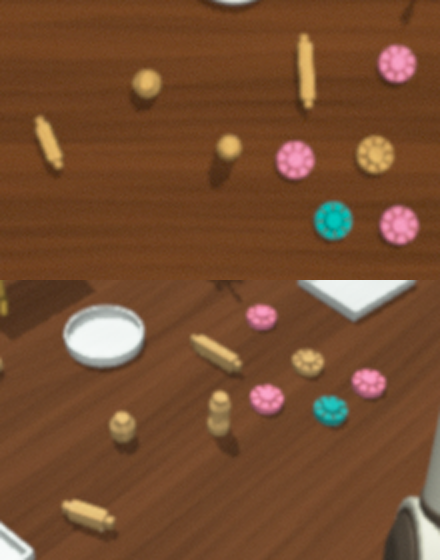

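The crop confirms it: bare-wood rosette at top (407,247), long rail (374,205), short rail (244,241), tall foot (334,243), bun foot (293,212). Heights agree in the two views (22/60/36/18 mm to within about 3 mm). I'll start with the long rail.

```bash
python3 -m creep '{"targets":[[[0.02,0.033,-0.006],[0,0,-1.5],0.05],[[0.02,0.033,-0.006],[0,0,-1.5],0.05],[[0.02,0.033,-0.006],[0,0,-1.5],0.05],[[0.02,0.033,-0.006],[0,0,-1.5],0.05],[[0.02,0.033,-0.006],[0,0,-1.5],0.05],[[0.02,0.033,-0.006],[0,0,-1.5],0.05],[[0.02,0.033,-0.006],[0,0,-1.5],0.05],[[0.02,0.033,-0.006],[0,0,-1.5],0.05],[[0.02,0.033,-0.006],[0,0,-1.5],0.05],[[0.02,0.033,-0.006],[0,0,-1.5],0.05],[[0.02,0.033,-0.006],[0,0,-1.5],0.05],[[0.02,0.033,-0.006],[0,0,-1.5],0.05],[[0.02,0.033,-0.006],[0,0,-1.5],0.05],[[0.02,0.033,-0.006],[0,0,-1.2],0.05],[[0,0,0],[0,0,0],0.05],[[0,0,0],[0,0,0],0.05]]}' 15
cat > y.py <<'E'
from h import *
o=status.get_obs();m=R.from_quat(o['tcp_rot']).as_matrix()
print('pos',o['position'].round(4),'yaw_y',round(np.degrees(np.arctan2(m[1,1],m[0,1])),1),'zaxis',m[:,2].round(3),'q',np.degrees(o['qpos']).round(0),'w',round(o['width'],4),'grip',round(o['grip_force'],1),'F',o['wrist_force'].round(1),'t',o['time'])
E
python3 y.py
```

```text
time: 2.1
position: [0.5376, -0.1073, 0.1492]
tcp_rot: [-0.032, 0.999, 0.0, -0.001]
wrist_force: [0.6, 0.1, 0.2]
width: 0.0499
grip_force: 0.0
pos [ 0.5376 -0.1073  0.1492] yaw_y 93.7 zaxis [-0.001 -0.    -1.   ] q [  6.  19. -17.  -0. -54. -92.] w 0.0499 grip 0.0 F [0.6 0.1 0.2] t 2.1
```

```bash
python3 -m creep '{"targets":[[[0.001,0.0028,-0.04],[0,0,0.3],0.05],[[0,0,-0.04],[0,0,0],0.05],[[0,0,-0.03],[0,0,0],0.05],[[0,0,-0.016],[0,0,0],0.05],[[0,0,-0.009],[0,0,0],0.05],[[0,0,0],[0,0,0],0.05],[[0,0,0],[0,0,0],0.005],[[0,0,0],[0,0,0],0.005],[[0,0,0],[0,0,0],0.005],[[0,0,0],[0,0,0],0.005],[[0,0,0],[0,0,0],0.005],[[0,0,0],[0,0,0],0.005],[[0,0,0.02],[0,0,0],0.005],[[0,0,0.03],[0,0,0],0.005]]}' 20; python3 y.py
```

```text
time: 3.85
position: [0.5382, -0.1044, 0.0639]
tcp_rot: [-0.035, 0.999, -0.0, -0.002]
wrist_force: [0.2, -0.6, 0.0]
width: 0.0155
grip_force: 20.0
pos [ 0.5382 -0.1044  0.0639] yaw_y 94.0 zaxis [-0.003 -0.    -1.   ] q [  6.  25. -22.  -0. -43. -92.] w 0.0155 grip 20.0 F [ 0.2 -0.6  0. ] t 3.85
```

```bash
python3 -m creep '{"targets":[[[0,0,0.04],[0,0,0],0.005],[[-0.001,-0.0185,0.02],[0,0,5],0.005],[[-0.001,-0.0185,0],[0,0,5],0.005],[[-0.001,-0.0185,0],[0,0,5],0.005],[[-0.001,-0.0185,0],[0,0,5],0.005],[[-0.001,-0.0185,0],[0,0,5],0.005],[[-0.001,-0.0185,0],[0,0,5],0.005],[[-0.001,-0.0185,0],[0,0,5],0.005],[[-0.001,-0.0185,0],[0,0,5],0.005],[[-0.001,-0.0185,0],[0,0,5],0.005],[[-0.001,-0.0185,0],[0,0,5],0.005],[[-0.001,-0.0185,0],[0,0,5],0.005],[[-0.001,-0.0185,0],[0,0,5],0.005],[[-0.001,-0.0185,0],[0,0,5],0.005],[[-0.001,-0.0185,0],[0,0,5],0.005],[[-0.001,-0.0185,0],[0,0,5],0.005],[[0,-0.0185,0],[0,0,6],0.005],[[0,0,0],[0,0,0],0.005],[[0,0,0],[0,0,0],0.005]]}'; python3 y.py; python3 - <<'E'
from h import *
f=cam('top'); cv2.imwrite('pics/t1.png',cv2.resize(f['pixels'][150:290,400:600],(600,420)))
E
```

```text
time: 6.22
position: [0.5239, -0.3998, 0.1241]
tcp_rot: [-0.675, 0.738, 0.001, -0.0]
wrist_force: [-0.2, 0.3, 0.5]
width: 0.0159
grip_force: 20.0
pos [ 0.5239 -0.3998  0.1241] yaw_y 174.9 zaxis [-0.001  0.001 -1.   ] q [-23.  30.  -2.  -0. -57.  18.] w 0.0159 grip 20.0 F [-0.2  0.3  0.5] t 6.225
```

View pics/t1.png

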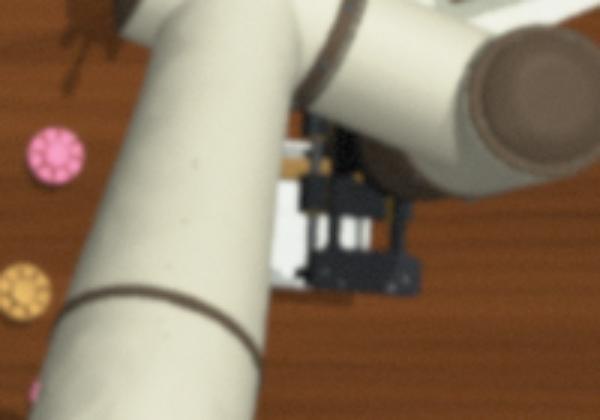

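The picture shows the held rail at about (310,165) in the crop, above the tin and lengthways; the arm covers most of the rest. Lowering and releasing.

```bash
python3 -m creep '{"targets":[[[-0.001,-0.001,-0.03],[0,0,0],0.005],[[0,0,-0.03],[0,0,0],0.005],[[0,0,-0.025],[0,0,0],0.005],[[0,0,-0.012],[0,0,0],0.005],[[0,0,-0.006],[0,0,0],0.005],[[0,0,-0.003],[0,0,0],0.005],[[0,0,0],[0,0,0],0.005],[[0,0,0],[0,0,0],0.005]]}'; python3 y.py
```

```text
time: 7.28
position: [0.5235, -0.4016, 0.0193]
tcp_rot: [-0.676, 0.737, -0.001, 0.0]
wrist_force: [0.0, -0.7, 0.3]
width: 0.016
grip_force: 20.0
pos [ 0.5235 -0.4016  0.0193] yaw_y 175.0 zaxis [ 0.001 -0.001 -1.   ] q [-23.  37.  -8.   0. -45.  18.] w 0.016 grip 20.0 F [ 0.  -0.7  0.3] t 7.275
```

```bash
python3 -m creep '{"targets":[[[0,0,-0.0012],[0,0,0],0.005],[[0,0,0],[0,0,0],0.005],[[0,0,0],[0,0,0],0.026],[[0,0,0],[0,0,0],0.026],[[0,0,0],[0,0,0],0.026],[[0,0,0.03],[0,0,0],0.026],[[0,0,0.04],[0,0,0],0.05],[[0,0.01,0.03],[0,0,0],0.05]]}'; python3 y.py
python3 -m creep '{"targets":[[[-0.004,0.034,0],[0,0,-3.5],0.05],[[-0.004,0.034,0],[0,0,-3.5],0.05],[[-0.004,0.034,0],[0,0,-3.5],0.05],[[-0.004,0.034,0],[0,0,-3.5],0.05],[[-0.004,0.034,0],[0,0,-3.5],0.05],[[-0.004,0.034,0],[0,0,-3.5],0.05],[[-0.004,0.034,0],[0,0,-3.5],0.05],[[-0.004,0.034,0],[0,0,-3.5],0.05],[[-0.004,0.034,0],[0,0,-3.5],0.05],[[-0.004,0.034,0],[0,0,-3.5],0.05],[[-0.004,0.034,0],[0,0,-3.5],0.05],[[-0.004,0.034,0],[0,0,-3.5],0.05],[[-0.004,0.034,0],[0,0,-3.5],0.05],[[-0.004,0.034,0],[0,0,-3.5],0.05],[[-0.004,0.034,0],[0,0,-3.5],0.05],[[-0.004,0.034,0],[0,0,-3.5],0.05],[[-0.004,0.034,0],[0,0,-3.5],0.05],[[-0.004,0.026,0],[0,0,-1],0.05],[[0,0,0],[0,0,0],0.05],[[0,0,0],[0,0,0],0.05]]}'; python3 y.py
python3 - <<'E'
from h import *
f=cam('top'); cv2.imwrite('pics/t2.png',f['pixels']); np.savez('top1.npz',W=world(f),p=f['pixels'])
E
```

```text
time: 8.28
position: [0.5235, -0.3919, 0.1188]
tcp_rot: [-0.675, 0.738, -0.001, 0.0]
wrist_force: [0.4, 0.7, 0.5]
width: 0.0388
grip_force: 0.0
pos [ 0.5235 -0.3919  0.1188] yaw_y 175.0 zaxis [ 0.001 -0.001 -1.   ] q [-23.  30.  -4.   0. -56.  18.] w 0.0388 grip 0.0 F [0.4 0.7 0.5] t 8.275
time: 10.78
position: [0.4509, 0.2121, 0.1172]
tcp_rot: [-0.212, 0.977, -0.0, -0.0]
wrist_force: [0.1, 0.6, 0.1]
width: 0.0497
grip_force: 0.0
pos [0.4509 0.2121 0.1172] yaw_y 114.5 zaxis [-0.001 -0.    -1.   ] q [  44.   17.  -26.   -0.  -47. -109.] w 0.0497 grip 0.0 F [0.1 0.6 0.1] t 10.775
```

View pics/t2.png

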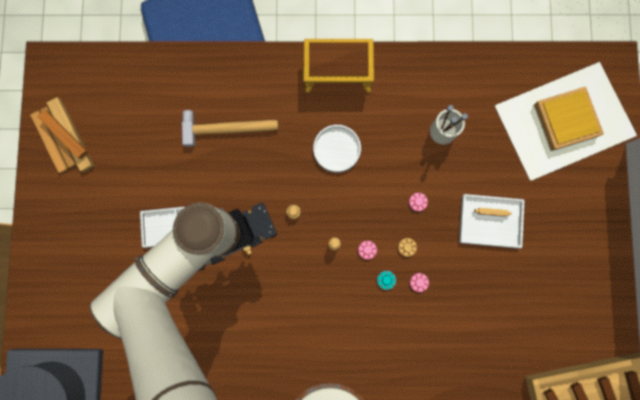

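The long rail lies lengthways in its tin at (492,212), and the rest is undisturbed. Now the short rail.

```bash
python3 -m creep '{"targets":[[[-0.0022,0,-0.03],[0,0,0],0.05],[[0,0,-0.03],[0,0,0],0.05],[[0,0,-0.025],[0,0,0],0.05],[[0,0,-0.012],[0,0,0],0.05],[[0,0,-0.0065],[0,0,0],0.05],[[0,0,0],[0,0,0],0.05],[[0,0,0],[0,0,0],0.005],[[0,0,0],[0,0,0],0.005],[[0,0,0],[0,0,0],0.005],[[0,0,0],[0,0,0],0.005],[[0,0,0],[0,0,0],0.005],[[0,0,0],[0,0,0],0.005],[[0,0,0.02],[0,0,0],0.005],[[0,0,0.04],[0,0,0],0.005],[[0,0,0.05],[0,0,0],0.005]]}' 20; python3 y.py
python3 - <<'E'
import m
m.meas(1,'top',{'long':(492,212)},.012,1);m.meas(1,'top',{'tin':(492,230)},0,0)
E
```

```text
time: 12.7
position: [0.4483, 0.2121, 0.124]
tcp_rot: [-0.212, 0.977, -0.001, -0.001]
wrist_force: [1.4, -0.1, 0.8]
width: 0.0156
grip_force: 20.0
pos [0.4483 0.2121 0.124 ] yaw_y 114.5 zaxis [-0.002 -0.002 -1.   ] q [  44.   16.  -26.   -0.  -48. -110.] w 0.0156 grip 20.0 F [ 1.4 -0.1  0.8] t 12.7
top long 245 mean [ 0.5237 -0.399   0.0259] rect [ 523.5 -399.9] [89.5 16.3] 85.6 top 0.0311 zmid 0.0263
top tin 2922 mean [ 0.4962 -0.401   0.0049] rect [ 502.  -399.3] [150.6 118.4] 84.9 top 0.0194 zmid 0.0037
```

```bash
python3 -m creep '{"targets":[[[0.0017,-0.0338,0],[0,0,3.4],0.005],[[0.0017,-0.0338,0],[0,0,3.4],0.005],[[0.0017,-0.0338,0],[0,0,3.4],0.005],[[0.0017,-0.0338,0],[0,0,3.4],0.005],[[0.0017,-0.0338,0],[0,0,3.4],0.005],[[0.0017,-0.0338,0],[0,0,3.4],0.005],[[0.0017,-0.0338,0],[0,0,3.4],0.005],[[0.0017,-0.0338,0],[0,0,3.4],0.005],[[0.0017,-0.0338,0],[0,0,3.4],0.005],[[0.0017,-0.0338,0],[0,0,3.4],0.005],[[0.0017,-0.0338,0],[0,0,3.4],0.005],[[0.0017,-0.0338,0],[0,0,3.4],0.005],[[0.0017,-0.0338,0],[0,0,3.4],0.005],[[0.0017,-0.0338,0],[0,0,3.4],0.005],[[0.0017,-0.0338,0],[0,0,3.4],0.005],[[0.0017,-0.0338,0],[0,0,3.4],0.005],[[0.0017,-0.0338,0],[0,0,3.4],0.005],[[0.0017,-0.0338,0],[0,0,2.7],0.005],[[0,0,0],[0,0,0],0.005],[[0,0,0],[0,0,0],0.005]]}'; python3 y.py
```

```text
time: 15.2
position: [0.4791, -0.3952, 0.1233]
tcp_rot: [-0.675, 0.738, 0.001, -0.0]
wrist_force: [0.7, 0.4, -0.6]
width: 0.0155
grip_force: 20.0
pos [ 0.4791 -0.3952  0.1233] yaw_y 175.0 zaxis [-0.001  0.001 -1.   ] q [-25.  27.  -8.  -0. -55.  20.] w 0.0155 grip 20.0 F [ 0.7  0.4 -0.6] t 15.2
```

```bash
python3 -m creep '{"targets":[[[0,-0.001,-0.03],[0,0,0],0.005],[[0,0,-0.03],[0,0,0],0.005],[[0,0,-0.025],[0,0,0],0.005],[[0,0,-0.012],[0,0,0],0.005],[[0,0,-0.006],[0,0,0],0.005],[[0,0,-0.0022],[0,0,0],0.005],[[0,0,0],[0,0,0],0.005],[[0,0,0],[0,0,0],0.005],[[0,0,0],[0,0,0],0.024],[[0,0,0],[0,0,0],0.024],[[0,0,0],[0,0,0],0.024],[[0,0,0.03],[0,0,0],0.024],[[0,0,0.05],[0,0,0],0.045],[[0,0.01,0.04],[0,0,0],0.05]]}'; python3 y.py
```

```text
time: 16.95
position: [0.4798, -0.3873, 0.1405]
tcp_rot: [-0.675, 0.737, -0.001, 0.0]
wrist_force: [1.0, 0.7, -0.1]
width: 0.0366
grip_force: 0.0
pos [ 0.4798 -0.3873  0.1405] yaw_y 175.0 zaxis [ 0.001 -0.001 -1.   ] q [-24.  26.  -8.   0. -56.  19.] w 0.0366 grip 0.0 F [ 1.   0.7 -0.1] t 16.95
```

```bash
python3 -m creep '{"targets":[[[-0.003,0.0315,0],[0,0,0],0.06],[[-0.003,0.0315,0],[0,0,0],0.06],[[-0.003,0.0315,0],[0,0,0],0.06],[[-0.003,0.0315,0],[0,0,0],0.06],[[-0.003,0.0315,0],[0,0,0],0.06],[[-0.003,0.0315,0],[0,0,0],0.06],[[-0.003,0.0315,0],[0,0,0],0.06],[[-0.003,0.0315,0],[0,0,0],0.06],[[-0.003,0.0315,0],[0,0,0],0.06],[[-0.003,0.0315,0],[0,0,0],0.06],[[-0.003,0.0315,0],[0,0,0],0.06],[[-0.003,0.0315,0],[0,0,0],0.06],[[0,0,0],[0,0,0],0.06],[[0,0,0],[0,0,0],0.06]]}'; python3 y.py
```

```text
time: 18.7
position: [0.4435, -0.0089, 0.1387]
tcp_rot: [-0.676, 0.737, -0.0, 0.0]
wrist_force: [-0.7, -0.5, 0.1]
width: 0.0599
grip_force: 0.0
pos [ 0.4435 -0.0089  0.1387] yaw_y 175.0 zaxis [ 0. -0. -1.] q [ 20.  10. -32.   0. -48. -25.] w 0.0599 grip 0.0 F [-0.7 -0.5  0.1] t 18.7
```

```bash
python3 -m creep '{"targets":[[[0,0,-0.03],[0,0,0],0.06],[[0,0,-0.03],[0,0,0],0.06],[[0,0,-0.025],[0,0,0],0.06],[[0,0,-0.015],[0,0,0],0.06],[[0,0,-0.0095],[0,0,0],0.06],[[0,0,0],[0,0,0],0.06],[[0,0,0],[0,0,0],0.01],[[0,0,0],[0,0,0],0.01],[[0,0,0],[0,0,0],0.01],[[0,0,0],[0,0,0],0.01],[[0,0,0],[0,0,0],0.01],[[0,0,0],[0,0,0],0.01],[[0,0,0],[0,0,0],0.01]]}' 15; python3 y.py
python3 -m creep '{"targets":[[[0,0,0.01],[0,0,0],0.01],[[0,0,0.03],[0,0,0],0.01],[[0,0,0.04],[0,0,0],0.01],[[0,0,0.03],[0,0,0],0.01],[[0,0,0],[0,0,0],0.01]]}'; python3 y.py
python3 - <<'E'
from h import *
f=cam('side'); cv2.imwrite('pics/s1.png',cv2.resize(f['pixels'][90:290,200:500],(600,400)))
E
```

```text
time: 20.32
position: [0.4437, -0.0087, 0.0293]
tcp_rot: [-0.676, 0.737, -0.0, 0.0]
wrist_force: [-0.8, 0.4, 2.6]
width: 0.0269
grip_force: 15.0
pos [ 0.4437 -0.0087  0.0293] yaw_y 175.0 zaxis [ 0.  0. -1.] q [ 20.  21. -39.   0. -30. -25.] w 0.0269 grip 15.0 F [-0.8  0.4  2.6] t 20.325
time: 20.95
position: [0.445, -0.0083, 0.1418]
tcp_rot: [-0.676, 0.737, -0.001, 0.003]
wrist_force: [-0.5, 0.0, -0.7]
width: 0.0273
grip_force: 15.0
pos [ 0.445  -0.0083  0.1418] yaw_y 175.0 zaxis [ 0.006  0.002 -1.   ] q [ 20.  10. -32.   0. -48. -25.] w 0.0273 grip 15.0 F [-0.5  0.  -0.7] t 20.95
```

View pics/s1.png

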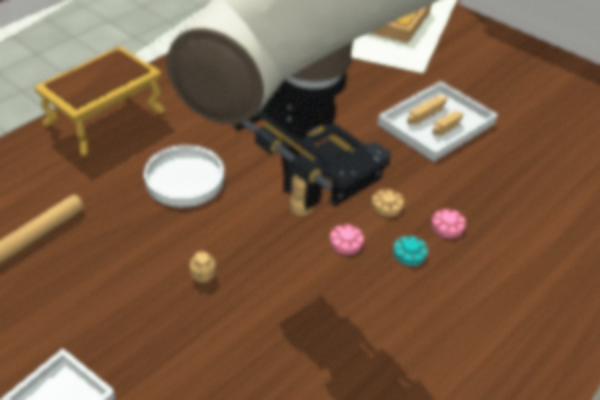

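The foot is held upright at crop (300,195), and both rails lie side by side in their tin at (437,112). Carrying it to the far bay.

```bash
python3 -m creep '{"targets":[[[0.0027,0.0308,0],[0,0,0.77],0.01],[[0.0027,0.0308,0],[0,0,0.77],0.01],[[0.0027,0.0308,0],[0,0,0.77],0.01],[[0.0027,0.0308,0],[0,0,0.77],0.01],[[0.0027,0.0308,0],[0,0,0.77],0.01],[[0.0027,0.0308,0],[0,0,0.77],0.01],[[0.0027,0.0308,0],[0,0,0.77],0.01],[[0.0027,0.0308,0],[0,0,0.77],0.01],[[0.0027,0.0308,0],[0,0,0.77],0.01],[[0.0027,0.0308,0],[0,0,0.77],0.01],[[0.0027,0.0308,0],[0,0,0.77],0.01],[[0.0027,0.0308,0],[0,0,0.77],0.01],[[0.0027,0.0308,0],[0,0,0.77],0.01],[[0.0027,0.0308,0],[0,0,0.77],0.01],[[0,0,0],[0,0,0],0.01],[[0,0,0],[0,0,0],0.01]]}'; python3 y.py
```

```text
time: 23.0
position: [0.4806, 0.4214, 0.1376]
tcp_rot: [0.742, -0.671, 0.0, 0.002]
wrist_force: [0.4, -0.6, -0.5]
width: 0.0275
grip_force: 15.0
pos [0.4806 0.4214 0.1376] yaw_y -174.2 zaxis [-0.002 -0.003 -1.   ] q [ 56.  28.  -5.  -0. -58. -50.] w 0.0275 grip 15.0 F [ 0.4 -0.6 -0.5] t 23.0
```

```bash
python3 -m creep '{"targets":[[[0.0025,0.0012,-0.03],[0,0,0],0.01],[[0,0,-0.03],[0,0,0],0.01],[[0,0,-0.025],[0,0,0],0.01],[[0,0,-0.012],[0,0,0],0.01],[[0,0,-0.005],[0,0,0],0.01],[[0,0,-0.001],[0,0,0],0.01],[[0,0,0],[0,0,0],0.01]]}'; python3 y.py
```

```text
time: 23.88
position: [0.4842, 0.4241, 0.0371]
tcp_rot: [0.742, -0.671, -0.0, -0.001]
wrist_force: [-0.0, -0.1, -0.3]
width: 0.0275
grip_force: 15.0
pos [0.4842 0.4241 0.0371] yaw_y -174.2 zaxis [ 0.001  0.001 -1.   ] q [ 56.  35. -10.   0. -46. -50.] w 0.0275 grip 15.0 F [-0.  -0.1 -0.3] t 23.875
```

```bash
python3 -m creep '{"targets":[[[0,0,-0.0015],[0,0,0],0.01],[[0,0,-0.0015],[0,0,0],0.01],[[0,0,0],[0,0,0],0.01],[[0,0,0],[0,0,0],0.01]]}'; python3 y.py
```

```text
time: 24.38
position: [0.484, 0.4238, 0.0334]
tcp_rot: [0.742, -0.671, 0.0, -0.0]
wrist_force: [-0.1, -0.2, 1.7]
width: 0.0268
grip_force: 15.0
pos [0.484  0.4238 0.0334] yaw_y -174.2 zaxis [ 0.  0. -1.] q [ 56.  35. -10.   0. -45. -50.] w 0.0268 grip 15.0 F [-0.1 -0.2  1.7] t 24.375
```

```bash
python3 -m creep '{"targets":[[[0,0,0],[0,0,0],0.04],[[0,0,0],[0,0,0],0.04],[[0,0,0],[0,0,0],0.04],[[0,0,0.02],[0,0,0],0.04],[[0,0,0.04],[0,0,0],0.04],[[0,0,0.05],[0,0,0],0.06],[[0.0037,-0.0333,0],[0,0,0],0.06],[[0.0037,-0.0333,0],[0,0,0],0.06],[[0.0037,-0.0333,0],[0,0,0],0.06],[[0.0037,-0.0333,0],[0,0,0],0.06],[[0.0037,-0.0333,0],[0,0,0],0.06],[[0.0037,-0.0333,0],[0,0,0],0.06],[[0.0037,-0.0333,0],[0,0,0],0.06],[[0.0037,-0.0333,0],[0,0,0],0.06],[[0.0037,-0.0333,0],[0,0,0],0.06],[[0.0037,-0.0333,0],[0,0,0],0.06],[[0,0,0],[0,0,0],0.06],[[0,0,0],[0,0,0],0.06]]}'; python3 y.py
```

```text
time: 26.62
position: [0.521, 0.0908, 0.1432]
tcp_rot: [0.742, -0.671, 0.0, -0.0]
wrist_force: [0.8, 0.1, 0.4]
width: 0.0598
grip_force: 0.0
pos [0.521  0.0908 0.1432] yaw_y -174.2 zaxis [ 0.  0. -1.] q [ 27.  18. -20.  -0. -52. -22.] w 0.0598 grip 0.0 F [0.8 0.1 0.4] t 26.625
```

```bash
python3 -m creep '{"targets":[[[0,0,-0.04],[0,0,0],0.06],[[0,0,-0.04],[0,0,0],0.06],[[0,0,-0.025],[0,0,0],0.06],[[0,0,-0.015],[0,0,0],0.06],[[0,0,-0.0075],[0,0,0],0.06],[[0,0,0],[0,0,0],0.06],[[0,0,0],[0,0,0],0.015],[[0,0,0],[0,0,0],0.015],[[0,0,0],[0,0,0],0.015],[[0,0,0],[0,0,0],0.015],[[0,0,0],[0,0,0],0.015],[[0,0,0],[0,0,0],0.015],[[0,0,0],[0,0,0],0.015]]}' 15; python3 y.py
python3 -m creep '{"targets":[[[0,0,0.01],[0,0,0],0.015],[[0,0,0.03],[0,0,0],0.015],[[0,0,0.04],[0,0,0],0.015],[[0,0,0.05],[0,0,0],0.015],[[0,0,0],[0,0,0],0.015]]}'; python3 y.py
python3 - <<'E'
from h import *
f=cam('side'); cv2.imwrite('pics/s2.png',cv2.resize(f['pixels'][150:350,150:450],(600,400)))
E
```

```text
time: 28.25
position: [0.5212, 0.0908, 0.0161]
tcp_rot: [0.742, -0.67, 0.0, -0.0]
wrist_force: [-0.1, 0.3, 5.1]
width: 0.0331
grip_force: 15.0
pos [0.5212 0.0908 0.0161] yaw_y -174.2 zaxis [ 0.001  0.    -1.   ] q [ 27.  28. -28.   0. -34. -22.] w 0.0331 grip 15.0 F [-0.1  0.3  5.1] t 28.25
time: 28.88
position: [0.5231, 0.0916, 0.15]
tcp_rot: [0.742, -0.67, 0.002, -0.004]
wrist_force: [-0.1, -0.5, -0.7]
width: 0.033
grip_force: 15.0
pos [0.5231 0.0916 0.15  ] yaw_y -174.2 zaxis [ 0.008  0.004 -1.   ] q [ 27.  17. -20.   0. -52. -22.] w 0.033 grip 15.0 F [-0.1 -0.5 -0.7] t 28.875
```

View pics/s2.png

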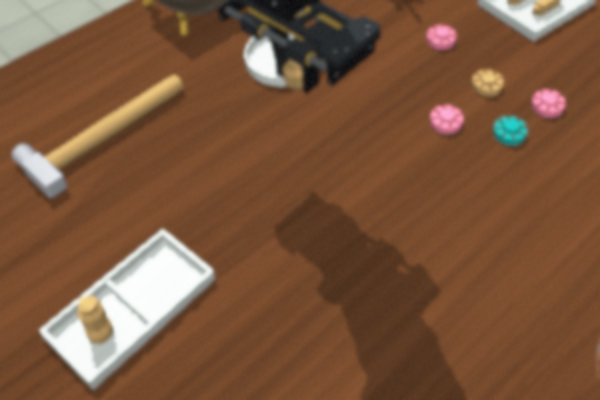

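The tall foot stands in the far bay at crop (95,320), and the bun foot is held. On to the near bay.

```bash
python3 -m creep '{"targets":[[[-0.0038,0.031,0],[0,0,0],0.015],[[-0.0038,0.031,0],[0,0,0],0.015],[[-0.0038,0.031,0],[0,0,0],0.015],[[-0.0038,0.031,0],[0,0,0],0.015],[[-0.0038,0.031,0],[0,0,0],0.015],[[-0.0038,0.031,0],[0,0,0],0.015],[[-0.0038,0.031,0],[0,0,0],0.015],[[-0.0038,0.031,0],[0,0,0],0.015],[[0,0,0],[0,0,0],0.015],[[0,0,0],[0,0,0],0.015]]}'; python3 y.py
```

```text
time: 30.18
position: [0.4897, 0.3376, 0.1441]
tcp_rot: [0.742, -0.671, -0.0, 0.002]
wrist_force: [0.5, -0.3, -0.3]
width: 0.0327
grip_force: 15.0
pos [0.4897 0.3376 0.1441] yaw_y -174.2 zaxis [-0.003 -0.002 -1.   ] q [ 50.  24. -11.  -0. -56. -44.] w 0.0327 grip 15.0 F [ 0.5 -0.3 -0.3] t 30.175
```

```bash
python3 -m creep '{"targets":[[[0.0015,0.001,-0.04],[0,0,0],0.015],[[0,0,-0.04],[0,0,0],0.015],[[0,0,-0.025],[0,0,0],0.015],[[0,0,-0.01],[0,0,0],0.015],[[0,0,-0.006],[0,0,0],0.015],[[0,0,-0.0015],[0,0,0],0.015],[[0,0,0],[0,0,0],0.015],[[0,0,0],[0,0,0],0.015]]}'; python3 y.py
```

```text
time: 31.18
position: [0.4922, 0.34, 0.0239]
tcp_rot: [0.742, -0.671, -0.0, -0.001]
wrist_force: [0.5, 0.5, -0.7]
width: 0.0331
grip_force: 15.0
pos [0.4922 0.34   0.0239] yaw_y -174.2 zaxis [ 0.001  0.001 -1.   ] q [ 50.  32. -17.   0. -41. -44.] w 0.0331 grip 15.0 F [ 0.5  0.5 -0.7] t 31.175
```

```bash
python3 -m creep '{"targets":[[[0,0,-0.0018],[0,0,0],0.015],[[0,0,-0.0015],[0,0,0],0.015],[[0,0,0],[0,0,0],0.015],[[0,0,0],[0,0,0],0.015]]}'; python3 y.py
```

```text
time: 31.68
position: [0.492, 0.3397, 0.0201]
tcp_rot: [0.742, -0.671, 0.0, -0.0]
wrist_force: [-1.4, -0.8, 3.1]
width: 0.0333
grip_force: 15.0
pos [0.492  0.3397 0.0201] yaw_y -174.2 zaxis [ 0.  0. -1.] q [ 50.  32. -17.   0. -40. -44.] w 0.0333 grip 15.0 F [-1.4 -0.8  3.1] t 31.675
```

```bash
python3 -m creep '{"targets":[[[0,0,0],[0,0,0],0.042],[[0,0,0],[0,0,0],0.042],[[0,0,0],[0,0,0],0.042],[[0,0,0.02],[0,0,0],0.042],[[0,0,0.04],[0,0,0],0.042],[[0,0,0.06],[0,0,0],0.042]]}'
python3 -m creep '{"targets":[[[-0.0035,-0.0331,0],[0,0,0],0.057],[[-0.0035,-0.0331,0],[0,0,0],0.057],[[-0.0035,-0.0331,0],[0,0,0],0.057],[[-0.0035,-0.0331,0],[0,0,0],0.057],[[-0.0035,-0.0331,0],[0,0,0],0.057],[[-0.0035,-0.0331,0],[0,0,0],0.057],[[-0.0035,-0.0331,0],[0,0,0],0.057],[[-0.0035,-0.0331,0],[0,0,0],0.057],[[-0.0035,-0.0331,0],[0,0,0],0.057],[[-0.0035,-0.0331,0],[0,0,0],0.057],[[-0.0035,-0.0331,0],[0,0,0],0.057],[[-0.0035,-0.0331,0],[0,0,0],0.057],[[-0.0035,-0.0331,0],[0,0,0],0.057],[[-0.0035,-0.0331,0],[0,0,0],0.057],[[-0.0035,-0.0331,0],[0,0,0],0.057],[[-0.0035,-0.0331,0],[0,0,0],0.057],[[0,0,0],[0,0,0],0.057],[[0,0,0],[0,0,0],0.057]]}'; python3 y.py
python3 - <<'E'
from h import *
f=cam('side'); cv2.imwrite('pics/s3.png',f['pixels']); np.savez('side2.npz',W=world(f),p=f['pixels'])
E
```

```text
time: 32.42
position: [0.491, 0.3387, 0.1391]
tcp_rot: [0.742, -0.671, -0.0, 0.002]
wrist_force: [0.8, 1.5, 0.3]
width: 0.0419
grip_force: 0.0
time: 34.67
position: [0.4358, -0.1897, 0.1398]
tcp_rot: [0.742, -0.671, -0.0, -0.0]
wrist_force: [-0.1, -0.1, 0.5]
width: 0.0569
grip_force: 0.0
pos [ 0.4358 -0.1897  0.1398] yaw_y -174.2 zaxis [-0.  0. -1.] q [ -4.  13. -28.  -0. -49.  10.] w 0.0569 grip 0.0 F [-0.1 -0.1  0.5] t 34.675
```

View pics/s3.png

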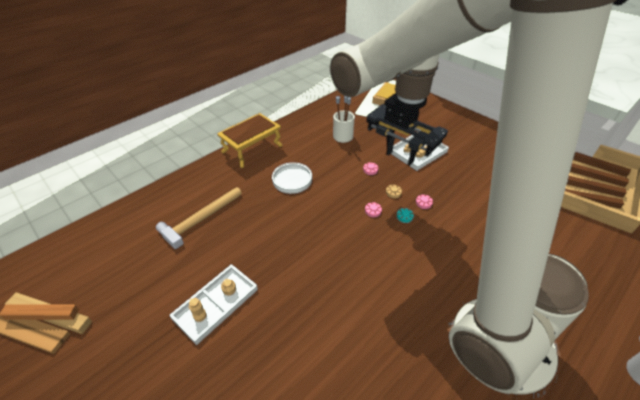

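Both feet stand upright, one per bay, at (199,309) and (229,287). The wood rosette at (394,191) is still in place. Now the rosette.

```bash
python3 -m creep '{"targets":[[[0.0006,0,-0.04],[0,0,0],0.057],[[0,0,-0.04],[0,0,0],0.057],[[0,0,-0.025],[0,0,0],0.057],[[0,0,-0.013],[0,0,0],0.057],[[0,0,-0.0083],[0,0,0],0.057],[[0,0,0],[0,0,0],0.057],[[0,0,0],[0,0,0],0.03],[[0,0,0],[0,0,0],0.03],[[0,0,0],[0,0,0],0.03],[[0,0,0],[0,0,0],0.03],[[0,0,0],[0,0,0],0.03],[[0,0,0],[0,0,0],0.03]]}' 15; python3 y.py
python3 -m creep '{"targets":[[[0,0,0.01],[0,0,0],0.03],[[0,0,0.03],[0,0,0],0.03],[[0,0,0.05],[0,0,0],0.03],[[0,0,0.04],[0,0,0],0.03],[[0,0,0],[0,0,0],0.03]]}'; python3 y.py
python3 - <<'E'
from h import *
f=cam('side'); cv2.imwrite('pics/s4.png',cv2.resize(f['pixels'][80:240,320:520],(600,480)))
E
```

```text
time: 36.22
position: [0.437, -0.1901, 0.0142]
tcp_rot: [0.742, -0.67, 0.0, -0.0]
wrist_force: [-1.1, 0.7, 6.3]
width: 0.0426
grip_force: 15.0
pos [ 0.437  -0.1901  0.0142] yaw_y -174.2 zaxis [ 0.001 -0.    -1.   ] q [ -4.  25. -35.   0. -30.  10.] w 0.0426 grip 15.0 F [-1.1  0.7  6.3] t 36.225
time: 36.85
position: [0.4386, -0.1903, 0.1472]
tcp_rot: [0.742, -0.67, 0.003, -0.002]
wrist_force: [0.5, 0.8, -1.5]
width: 0.0424
grip_force: 15.0
pos [ 0.4386 -0.1903  0.1472] yaw_y -174.2 zaxis [ 0.008 -0.001 -1.   ] q [ -4.  13. -27.   0. -50.  10.] w 0.0424 grip 15.0 F [ 0.5  0.8 -1.5] t 36.85
```

View pics/s4.png

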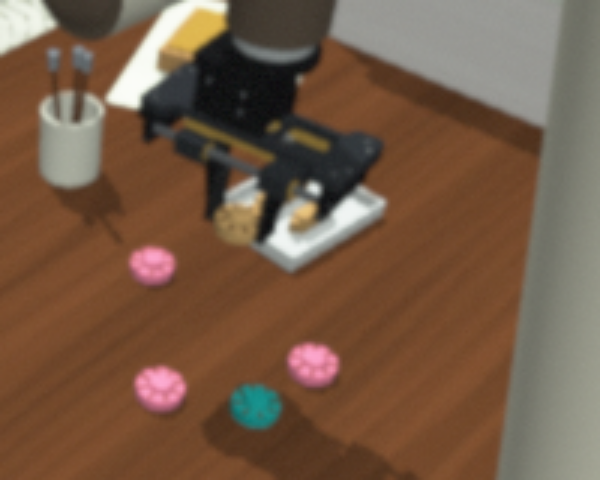

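The rosette is held at crop (237,222) and may be tilted; the neighbours are undisturbed. I'll check its tilt from depth, and the room around the round tin too.

```bash
python3 - <<'E'
from h import *
f=cam('side');W=world(f);hsv=cv2.cvtColor(f['pixels'],cv2.COLOR_BGR2HSV)
d=np.linalg.norm(W[...,:2]-[.438,-.19],axis=-1)
m=(d<.035)&(W[...,2]>.1)&(W[...,2]<.17)&(hsv[...,0]>10)&(hsv[...,0]<30)&(hsv[...,1]>80)&(hsv[...,2]>90)
q=W[m];print(len(q),q.min(0).round(3),q.max(0).round(3),np.median(q,0).round(3))
c=q-q.mean(0);u,s,v=np.linalg.svd(c,full_matrices=False);print(s,v[2].round(2))
A=np.c_[c[:,:2],np.ones(len(c))];print(np.linalg.lstsq(A,c[:,2],rcond=None)[0].round(3))
# obstacles near round tin
W0=np.load('top0.npz')['W'];k=(W0[...,2]>.03)&(W0[...,0]>.58)&(abs(W0[...,1]+.016)<.2)&(W0[...,0]<1)
print('obst',W0[k].min(0),W0[k].max(0))
E
```

```text
173 [ 0.411 -0.209  0.129] [ 0.463 -0.166  0.166] [ 0.432 -0.18   0.143]
[0.15056973 0.1370343  0.06406105] [0.05 0.28 0.96]
[-0.036 -0.225 -0.   ]
obst [ 0.7376892  -0.10406814  0.03050606] [0.94603724 0.16340902 0.09273079]
```

```bash
python3 - <<'E'
from h import *
z=np.load('side0.npz')
def fit(W,p,c0,z0,z1,r=.035):
    hsv=cv2.cvtColor(p,cv2.COLOR_BGR2HSV);d=np.linalg.norm(W[...,:2]-c0,axis=-1)
    m=(d<r)&(W[...,2]>z0)&(W[...,2]<z1)&(hsv[...,0]>10)&(hsv[...,0]<30)&(hsv[...,1]>80)&(hsv[...,2]>90)
    q=W[m];c=q-q.mean(0);print(len(q),np.linalg.lstsq(np.c_[c[:,:2],np.ones(len(c))],c[:,2],rcond=None)[0].round(3),q[:,2].min().round(4),q[:,2].max().round(4))
fit(z['W'],z['p'],[.4365,-.19],.004,.04)
f=cam('side');W=world(f)
fit(W,f['pixels'],[.438,-.19],.1,.16); fit(W,f['pixels'],[.438,-.19],.12,.157,.025)
W0=np.load('top0.npz')['W']
k=(W0[...,2]>.03)&(W0[...,0]>.6)&(abs(W0[...,1]+.016)<.13)&(W0[...,0]<1);print(W0[k].min(0))
E
```

```text
148 [ 0.021 -0.065  0.   ] 0.0041 0.0198
173 [ 0.019 -0.183  0.   ] 0.1291 0.1558
154 [ 0.008 -0.181 -0.   ] 0.1291 0.1489
[ 0.83350375 -0.10406814  0.03120351]
```

The tilt is about 7° at most and will level on contact. The trestle begins at x ≥ 0.83, so I'll turn the gripper across it to clear it.

```bash
python3 -m creep '{"targets":[[[0.0204,0.0145,0],[0,0,-7.5],0.03],[[0.0204,0.0145,0],[0,0,-7.5],0.03],[[0.0204,0.0145,0],[0,0,-7.5],0.03],[[0.0204,0.0145,0],[0,0,-7.5],0.03],[[0.0204,0.0145,0],[0,0,-7.5],0.03],[[0.0204,0.0145,0],[0,0,-7.5],0.03],[[0.0204,0.0145,0],[0,0,-7.5],0.03],[[0.0204,0.0145,0],[0,0,-7.5],0.03],[[0.0204,0.0145,0],[0,0,-7.5],0.03],[[0.0204,0.0145,0],[0,0,-7.5],0.03],[[0.0204,0.0145,0],[0,0,-7.5],0.03],[[0.0204,0.0145,0],[0,0,-7.5],0.03],[[0,0,0],[0,0,0],0.03],[[0,0,0],[0,0,0],0.03]]}'; python3 y.py
```

```text
time: 38.75
position: [0.6802, -0.0163, 0.1418]
tcp_rot: [-0.051, 0.999, -0.0, -0.002]
wrist_force: [0.2, -0.4, 0.4]
width: 0.0424
grip_force: 15.0
pos [ 0.6802 -0.0163  0.1418] yaw_y 95.8 zaxis [-0.004 -0.    -1.   ] q [ 12.  31.   2.  -0. -61. -96.] w 0.0424 grip 15.0 F [ 0.2 -0.4  0.4] t 38.75
```

```bash
python3 -m creep '{"targets":[[[0.003,0,-0.04],[0,0,0],0.03],[[0,0,-0.04],[0,0,0],0.03],[[0,0,-0.02],[0,0,0],0.03],[[0,0,-0.011],[0,0,0],0.03],[[0,0,-0.007],[0,0,0],0.03],[[0,0,-0.002],[0,0,0],0.03],[[0,0,-0.0015],[0,0,0],0.03],[[0,0,0],[0,0,0],0.03],[[0,0,0],[0,0,0],0.03]]}'; python3 y.py
```

```text
time: 39.88
position: [0.6846, -0.0159, 0.0225]
tcp_rot: [-0.05, 0.999, 0.0, 0.0]
wrist_force: [0.2, 0.9, 0.5]
width: 0.0422
grip_force: 15.0
pos [ 0.6846 -0.0159  0.0225] yaw_y 95.8 zaxis [ 0.001  0.    -1.   ] q [ 12.  39.  -4.   0. -48. -96.] w 0.0422 grip 15.0 F [0.2 0.9 0.5] t 39.875
```

```bash
python3 -m creep '{"targets":[[[0,0,-0.0015],[0,0,0],0.03],[[0,0,-0.0015],[0,0,0],0.03],[[0,0,-0.0008],[0,0,0],0.03],[[0,0,0],[0,0,0],0.03],[[0,0,0],[0,0,0],0.03]]}' 5; python3 y.py
```

```text
time: 40.5
position: [0.6843, -0.016, 0.0183]
tcp_rot: [-0.05, 0.999, -0.0, -0.0]
wrist_force: [-0.9, -0.3, 0.3]
width: 0.0428
grip_force: 5.0
pos [ 0.6843 -0.016   0.0183] yaw_y 95.8 zaxis [-0. -0. -1.] q [ 12.  39.  -4.   0. -47. -96.] w 0.0428 grip 5.0 F [-0.9 -0.3  0.3] t 40.5
```

Release, rise and retreat clear of the view.

```bash
python3 -m creep '{"targets":[[[0,0,0],[0,0,0],0.055],[[0,0,0],[0,0,0],0.055],[[0,0,0],[0,0,0],0.055],[[0,0,0.02],[0,0,0],0.055],[[0,0,0.05],[0,0,0],0.06],[[0,0,0.06],[0,0,0],0.06],[[-0.03,0.01,0.05],[0,0,0],0.06],[[-0.04,0.02,0],[0,0,0],0.06],[[-0.04,0.02,0],[0,0,0],0.06],[[-0.04,0.02,0],[0,0,0],0.06],[[-0.04,0.02,0],[0,0,0],0.06],[[-0.04,0.02,0],[0,0,0],0.06],[[-0.03,0.02,0],[0,0,0],0.06],[[0,0,0],[0,0,0],0.06],[[0,0,0],[0,0,0],0.06]]}'; python3 y.py
python3 - <<'E'
from h import *
import m
for n in('top','side'):
    f=cam(n); cv2.imwrite(f'pics/{n}9.png',f['pixels']); np.savez(f'{n}9.npz',W=world(f),p=f['pixels'])
m.meas(9,'top',{'ros':(337,149),'long':(492,212)},.010,1)
E
```

```text
time: 42.38
position: [0.425, 0.1143, 0.1995]
tcp_rot: [-0.051, 0.999, 0.001, 0.001]
wrist_force: [-0.3, -1.2, 0.1]
width: 0.0599
grip_force: 0.0
pos [0.425  0.1143 0.1995] yaw_y 95.8 zaxis [ 0.002  0.001 -1.   ] q [  36.    6.  -27.    0.  -57. -121.] w 0.0599 grip 0.0 F [-0.3 -1.2  0.1] t 42.375
top ros 237 mean [ 0.682  -0.0143  0.0173] rect [683.1 -15.5] [41.5 42. ] 46.9 top 0.025 zmid 0.0156
top long 247 mean [ 0.5238 -0.3991  0.0254] rect [ 525.5 -400.4] [91.2 19.9] 84.0 top 0.0309 zmid 0.0252
```

View pics/top9.png

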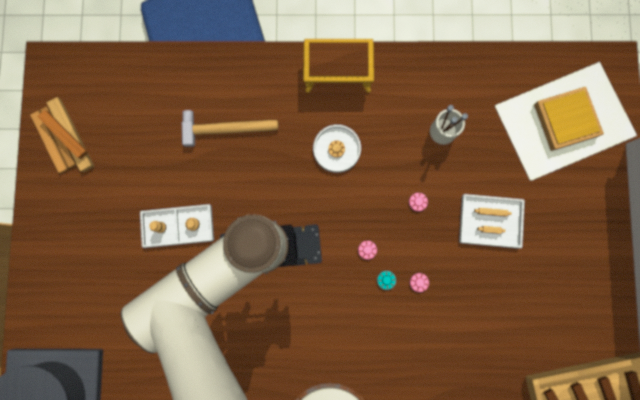

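View pics/side9.png

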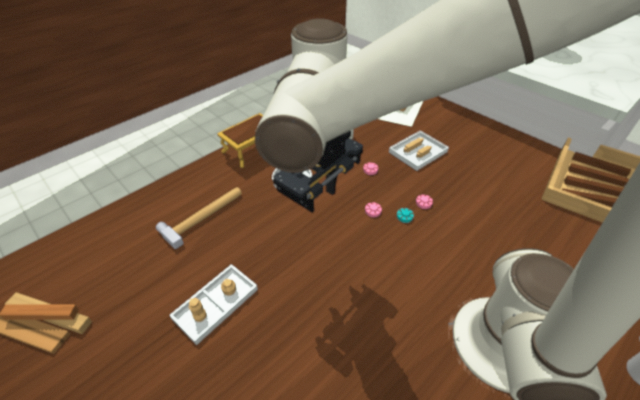

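In the final views the rails lie in their tin at (492,212) and (490,230). The feet stand at (157,227) and (193,224), the rosette lies flat and face up at (337,149), and the hammer, jar and look-alikes have not moved.

```bash
python3 -c "
from station import ticket
print(ticket.job_done())"
```

```text
the job is handed in; nothing more can be done
None
```

All five parts are in their tins as asked, with the hammer, the jar and the look-alikes left where they were; the job was handed in at about 43 s on the robot's clock.

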